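Clear the scrap from a T-slotted subplate and bin it

TASK

Set the scrap pan against the open end of the slotted subplate, then use the T-handled scraper to push all the scrap along the slots and out of the open end into the pan. When every piece lies in the pan, carry the pan to the scrap bin and tip it so that they all slide into the bin; finish with the pan standing level on the bench and the scraper laid down on the bench. Leave the hammer, the jar and the screwdriver alone.

Things in the scene. Friction and masses are not known exactly. Their poses are not given: they have to be found in the camera images.
- subplate: Fixed steel plate, 220 long x 160 wide x 82 high, with three T-slots. Origin: centre of its footprint at bench height; x along the slots toward their open end (end face at x = 110), z up. Slots at y = 48, 0 and -48, from x = -98 (closed) to 110. Each slot: floor at z = 55, cavity 36 wide up to z = 70, then a neck 24 wide up to the top at z = 82: scrap cannot be lifted out, only pushed
- slot_left_mouth (a point): middle of the slot floor at the open end of the slot at y = +48 of the subplate, 55 above the bench (a sheer drop; pieces pushed out land within about 110 of the end face)
- slot_right_mouth (a point): middle of the slot floor at the open end of the slot at y = -48 of the subplate
- scrap1: Aluminium offcut bar, 60 x 28 x 12, 55 g; origin at the centre of its underside, x along its length, z up. Starts lying in the slot at y = 48 of the subplate, its centre at x = -23 to -13. May be absent
- scrap2: Aluminium offcut bar, 60 x 28 x 12, 55 g; origin at the centre of its underside, x along its length, z up. Starts lying in the slot at y = 48 of the subplate, its centre at x = 53 to 67. May be absent
- scrap3: Aluminium offcut bar, 60 x 28 x 12, 55 g; origin at the centre of its underside, x along its length, z up. Starts lying in the slot at y = 0 of the subplate, its centre at x = -23 to -13. May be absent
- scrap4: Aluminium offcut bar, 60 x 28 x 12, 55 g; origin at the centre of its underside, x along its length, z up. Starts lying in the slot at y = 0 of the subplate, its centre at x = 53 to 67. May be absent
- scraper: Loose slot scraper, 0.22 kg: wooden handle 16 x 16 x 140, steel blade (8 thick, 16 wide) square down from its front end, round crossbar (80 long, 16 thick) at its rear end. It rests on blade tip and crossbar, handle rising 22.6 degrees toward the blade. Frame of the resting tool: z up, x level toward the blade, origin at bench height below the handle's middle; handle direction (0.923, 0, 0.384)
- scraper_grip (a point): middle of the handle on its centre line, 33 above the bench at rest; blade centre 66 ahead along the handle, crossbar 66 behind. Tilting the tool until the handle is level lets the crossbar clear the subplate while the blade is in a slot
- scraper_tip (a point): middle of the blade's lower edge, 62 below the handle's centre line (square to the handle); the blade reaches 4 mm either side of it along the handle
- pan: Loose smooth aluminium scrap pan, 180 long x 170 wide, floor 4 thick, walls 4 thick and 36 high on three sides, none at its +x end, where pieces slide out once tipped some 25 degrees; 0.28 kg. A carrying bar, 14 x 14, spans it along y over the middle (x = 0), centre 89 above the underside, on side uprights. Origin: centre of the underside; x toward the open end, z up
- pan_bar (a point): centre of the carrying bar, 89 above the pan's underside
- bin: Fixed grey plastic scrap bin, open box 250 (x) x 200 (y) x 75 high, walls 6; origin at the centre of its underside
- hammer: bystander hammer lying on the bench beyond the subplate
- jar: bystander amber glass jar with a black lid, 70 diameter, 90 high, standing on the far part of the bench
- screwdriver: bystander screwdriver lying on the far part of the bench
- slot_middle_mouth (a point): middle of the slot floor at the open end of the slot at y = 0 of the subplate
- scrap5: Aluminium offcut bar, 60 x 28 x 12, 55 g; origin at the centre of its underside, x along its length, z up. Starts lying in the slot at y = -48 of the subplate, its centre at x = -23 to -13. May be absent
- scrap6: Aluminium offcut bar, 60 x 28 x 12, 55 g; origin at the centre of its underside, x along its length, z up. Starts lying in the slot at y = -48 of the subplate, its centre at x = 53 to 67. May be absent

How it is judged:
On the way, in this order (a step that is already met when the one before it is completed fails the run):
1. the scraper's blade is down in a slot of the subplate (x of scraper_tip in the frame of subplate between -0.1 and 0.11 m and y of scraper_tip in the frame of subplate between -0.065 and 0.065 m and z of scraper_tip in the frame of subplate between 0.04 and 0.075 m), for 0.2 s.
2. every scrap piece lies in the pan (x of scrap1 in the frame of pan between -0.09 and 0.09 m and y of scrap1 in the frame of pan between -0.085 and 0.085 m and z of scrap1 in the frame of pan between -0.01 and 0.05 m and x of scrap2 in the frame of pan between -0.09 and 0.09 m and y of scrap2 in the frame of pan between -0.085 and 0.085 m and z of scrap2 in the frame of pan between -0.01 and 0.05 m and x of scrap3 in the frame of pan between -0.09 and 0.09 m and y of scrap3 in the frame of pan between -0.085 and 0.085 m and z of scrap3 in the frame of pan between -0.01 and 0.05 m and x of scrap4 in the frame of pan between -0.09 and 0.09 m and y of scrap4 in the frame of pan between -0.085 and 0.085 m and z of scrap4 in the frame of pan between -0.01 and 0.05 m and x of scrap5 in the frame of pan between -0.09 and 0.09 m and y of scrap5 in the frame of pan between -0.085 and 0.085 m and z of scrap5 in the frame of pan between -0.01 and 0.05 m and x of scrap6 in the frame of pan between -0.09 and 0.09 m and y of scrap6 in the frame of pan between -0.085 and 0.085 m and z of scrap6 in the frame of pan between -0.01 and 0.05 m and angle between pan's own z axis and vertical below 0.2 rad), for 0.2 s.
3. the pan is tipped with its open end by the scrap bin (angle between pan's own z axis and vertical above 0.3 rad and horizontal distance between pan and bin below 0.25 m), for 0.1 s.
4. every scrap piece is in the bin (x of scrap1 in the frame of bin between -0.12 and 0.12 m and y of scrap1 in the frame of bin between -0.096 and 0.096 m and z of scrap1 in the frame of bin between -0.01 and 0.07 m and x of scrap2 in the frame of bin between -0.12 and 0.12 m and y of scrap2 in the frame of bin between -0.096 and 0.096 m and z of scrap2 in the frame of bin between -0.01 and 0.07 m and x of scrap3 in the frame of bin between -0.12 and 0.12 m and y of scrap3 in the frame of bin between -0.096 and 0.096 m and z of scrap3 in the frame of bin between -0.01 and 0.07 m and x of scrap4 in the frame of bin between -0.12 and 0.12 m and y of scrap4 in the frame of bin between -0.096 and 0.096 m and z of scrap4 in the frame of bin between -0.01 and 0.07 m and x of scrap5 in the frame of bin between -0.12 and 0.12 m and y of scrap5 in the frame of bin between -0.096 and 0.096 m and z of scrap5 in the frame of bin between -0.01 and 0.07 m and x of scrap6 in the frame of bin between -0.12 and 0.12 m and y of scrap6 in the frame of bin between -0.096 and 0.096 m and z of scrap6 in the frame of bin between -0.01 and 0.07 m), for 0.2 s.
At the end, for the whole second after the job is handed in: Every scrap piece lies inside the bin; the pan stands level on the bench (underside within 10 mm of it, tilted less than 0.1 rad); the scraper lies on the bench (middle of its handle lower than 45 mm); all at rest (all of step 4 and height (world z) of pan between -0.01 and 0.01 m and angle between pan's own z axis and vertical below 0.1 rad and linear speed of each of pan, scraper below 0.02 m/s and height (world z) of scraper_grip between 0 and 0.045 m and linear speed of each of scrap1, scrap2, scrap3, scrap4, scrap5, scrap6 below 0.03 m/s); the robot touches nothing.
It fails at once if the hammer is moved more than 30 mm (distance of hammer from where it was at the start of the episode above 0.03 m).
It fails at once if the jar is moved more than 30 mm (distance of jar from where it was at the start of the episode above 0.03 m).
It fails at once if the screwdriver is moved more than 30 mm (distance of screwdriver from where it was at the start of the episode above 0.03 m).
Of scrap1, scrap2, scrap3, scrap4, scrap5, scrap6 only 3 to 5 are there at a start; the rules pass over those that are not, and their reading is None.
At some moment in a run one of pan, scraper may be knocked a few centimetres aside while the robot is not near it.
It also fails if it takes over 210 s, if anything falls off the work surface, if the arm or the gripper's body presses on something with over 40 N, if the wrist force passes 120 N, or if a joint passes its speed limit or range.

ROBOT

A 7-joint arm with a two-finger parallel gripper is mounted at the origin on the work surface. World frame = base frame: x ahead of the robot, y to its left, z up, the work surface at z = 0. Lengths are in m, angles in rad, forces in N, time in s.
With the tool pointing down it reaches from about 0.35 to 0.9 m from the base axis. Payload 8.1 kg.
Tool frame: the origin (TCP) lies on the centre line of the jaws, within the pads' length; the fingertips stand 19 mm ahead of it and the grasp point (between the pads) is the TCP (arm.tip_reach is the distance from the TCP to the fingertips, in m); z points along the fingers, y is the line along which they close (so a half turn about z gives the same grasp; the last joint's range is limited). The gripper opens to 92 mm and grips with 3 to 60 N. Pads are 19 mm wide; open, the fingers measure 130 mm over their backs; the gripper's body (75 mm by 190 mm) begins 47 mm behind the grasp point.
Start: joints at [-1.369, 0.434, 0.025, 1.573, -0.012, 1.134, -0.075], TCP at [0.188, 0.596, 0.246] pointing down, gripper open.
Joint ranges: [-2.62, 2.62], [-0.44, 2.09], [-1.27, 1.32], [0.08, 2.57], [-1.32, 4.46], [0.12, 2], [-2.74, 2.74]. Speed limits (rad/s): [2.22, 2.22, 3.01, 3.01, 3.14, 3.14, 3.14].

INTERFACE

Orientations are given as a rotation vector (axis times angle).
In Python, from cell import arm gives the robot as it stands.
- The arm moves only by the tool arm_command, never from a script. Its argument "targets" is a list that holds one entry, the list of rows, each a list of 6 numbers: the shift along the tool's x, y, z in m, then the turn, a rotation vector about the tool's x, y, z in rad. A call has 1 to 10 rows; each row shifts and turns the commanded pose from where the row before left it, along the tool's axes as they then stand; what a row does not reach is not made up. A row lasts 1/8 s, in which the tool goes at most 62.5 mm and 10.7 degrees, less where a joint would pass 70% of its speed; a pose out of reach is approached as far as the arm can. A call with a gripper value outside its range is refused whole. "jaw" is the finger opening in m, from 0 to 0.0918, set as the call begins (left out, the last holds). The fingers move at their own pace and stop on an object; "newtons" is the grip in N (left out, the last holds). Time passes only in rows, so rows that do not move let the fingers close. It gives the time, the measured TCP pose, the force, the opening and the grip force at its end, in the units of the state.
- arm.observe(): the state, without advancing time (a new reading comes with each control period).
- arm.get_image(name): name is "scene" or "top" or "wrist"; returns a dict with "pixels" (480x640x3 uint8, red, green, blue), "z_map" (480x640 float32, m along the optical axis (not along the pixel's ray), 0 where there is no reading), "fx", "fy", "cx", "cy" (pixels), "dist" ([k1, k2, p1, p2, k3] as OpenCV has them; the pictures are not rectified), "xyz" and "rotation" of the camera in the world; the wrist camera has in their place "T_tool_cam" (4x4, takes a point from camera to tool coordinates, whose origin is the TCP and whose axes are the flange's). Camera axes: x right, y down, z forward; pixel columns grow to the right and rows downward; lengths in m; the calibration is good to about 2 mm. A picture is of the moment at which its call begins: read the wrist's pose just before it.
- arm.sign_off(): hands the job in; it is judged then, once.
The state is a dict: "clock": time; "joints": joint angles; "dq": joint speeds; "joint_efforts": joint torques, N m; "position": TCP position; "ee_rot": TCP orientation; "force": force on the tool from outside, world axes, zero at the start; "ft_torque": the same for the moment, N m; "width": opening from 0.0 (shut) to 1.0 (fully open); "gripper_force": force on a finger pad.
Only numpy, scipy, OpenCV 4.12 (cv2) and the standard library are available. Lean on these libraries where they do the work, as an engineer would, in place of code of your own. Each camera call takes 0.05 s, during which the arm holds its last target. There are 200 camera calls.

## Working session

There is one attempt and no reset: what is moved stays moved. The work goes in short steps, Python scripts to look and compute and a tool call to move; the robot and the scene stay as the last step left them, time stands still between calls to the robot, and variables do not carry over. Pictures are saved under pics/ and viewed, at most 17 in all, crops included, and the job is handed in when it is done.

Besides the shell and the picture viewer there is one more tool, called after "Call:" as name(argument=value, ...), one argument or row to a line, values as JSON. arm_command: Moves the arm, as the interface text tells. Its arguments: {"type":"object","properties":{"targets":{"type":"array","items":{"type":"array","items":{"type":"array","items":{"type":"number"}}}},"jaw":{"type":"number"},"newtons":{"type":"number"}},"required":["targets"]}

```bash
mkdir -p pics; ls; cat > h.py <<'E'
import numpy as np, cv2
from scipy.spatial.transform import Rotation as R
from cell import arm
def pose(s=None):
    s=s or arm.observe(); T=np.eye(4); T[:3,:3]=R.from_rotvec(s["ee_rot"]).as_matrix(); T[:3,3]=s["position"]; return T
def grab(name,fn=None):
    s=arm.observe(); im=arm.get_image(name)
    if name=="wrist": im["T"]=pose(s)@np.array(im["T_tool_cam"])
    else:
        T=np.eye(4); r=np.array(im["rotation"],float); T[:3,:3]=r if r.shape==(3,3) else R.from_rotvec(r).as_matrix(); T[:3,3]=im["xyz"]; im["T"]=T
    if fn: cv2.imwrite("pics/"+fn+".png",im["pixels"][...,::-1]); np.savez("pics/"+fn+".npz",**{k:np.array(v) for k,v in im.items()})
    return im
def load(fn): return dict(np.load("pics/"+fn+".npz"))
def _K(im): return np.array([[im["fx"],0,im["cx"]],[0,im["fy"],im["cy"]],[0,0,1]],float)
def ray(im,uv):
    p=cv2.undistortPoints(np.array(uv,float).reshape(-1,1,2),_K(im),np.array(im["dist"],float)).reshape(-1,2)
    return np.c_[p,np.ones(len(p))]
def atz(im,uv,z):   # intersect with plane z
    d=ray(im,uv)@im["T"][:3,:3].T; o=im["T"][:3,3]; return o+d*((z-o[2])/d[:,2])[:,None]
def atd(im,uv):     # from depth map
    uv=np.array(uv).reshape(-1,2); zz=np.array([im["z_map"][int(round(v)),int(round(u))] for u,v in uv])
    return (ray(im,uv)*zz[:,None])@im["T"][:3,:3].T+im["T"][:3,3]
def cloud(im):
    v,u=np.mgrid[0:480,0:640]; z=im["z_map"].ravel(); P=(ray(im,np.c_[u.ravel(),v.ravel()])*z[:,None])@im["T"][:3,:3].T+im["T"][:3,3]
    return P.reshape(480,640,3)
def proj(im,P):
    Ti=np.linalg.inv(im["T"]); p,_=cv2.projectPoints(np.array(P,float).reshape(-1,3),cv2.Rodrigues(Ti[:3,:3])[0],Ti[:3,3],_K(im),np.array(im["dist"],float)); return p.reshape(-1,2)
E
python3 - <<'E'
from h import *
np.set_printoptions(precision=4,suppress=True)
for n in("scene","top"):
    im=grab(n,n+"0"); print(n,im["T"],im["fx"],np.array(im["dist"]))
print(arm.observe(), arm.tip_reach); print(pose())
E
```

```text
pics
scene [[ 0.6445  0.5304 -0.5507  1.1737]
 [ 0.7646 -0.453   0.4584 -0.4005]
 [-0.0063 -0.7165 -0.6976  0.7607]
 [ 0.      0.      0.      1.    ]] 450.3029353067162 [-0.1172  0.      0.      0.      0.    ]
top [[-0.015  -0.9991  0.0386  0.5816]
 [-0.9999  0.0153  0.0075  0.0105]
 [-0.0081 -0.0385 -0.9992  1.0615]
 [ 0.      0.      0.      1.    ]] 476.9499370181102 [0.0062 0.     0.     0.     0.    ]
{'clock': 0.1, 'joints': array([-1.3686,  0.4352,  0.025 ,  1.574 , -0.0116,  1.134 , -0.0751]), 'dq': array([-0.0005, -0.0017,  0.0004, -0.0029, -0.0011, -0.0007, -0.0011]), 'joint_efforts': array([  0.0039, -66.9113,   0.9884, -31.5143,  -0.0605,   0.0373,
         0.    ]), 'position': array([0.1875, 0.5958, 0.245 ]), 'ee_rot': array([-0.477 , -3.1051,  0.0022]), 'force': array([-0.7842,  0.2407,  1.0181]), 'ft_torque': array([-0.0262, -0.0091,  0.0225]), 'gripper_force': 0.0, 'width': 1.0005780152822044} 0.019
[[-0.9539  0.3002 -0.0003  0.1875]
 [ 0.3002  0.9539 -0.0014  0.5958]
 [-0.0001 -0.0014 -1.      0.245 ]
 [ 0.      0.      0.      1.    ]]
```

View pics/top0.png

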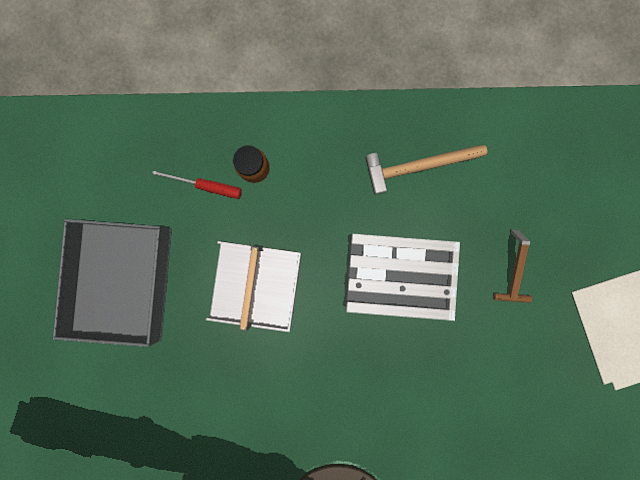

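View pics/scene0.png

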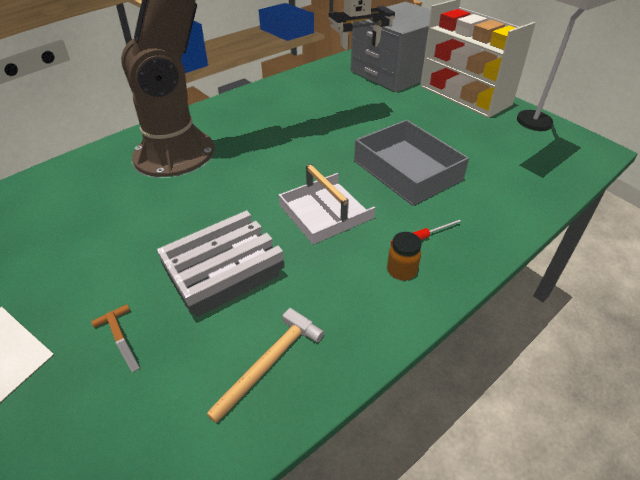

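```bash
python3 - <<'E'
from h import *
a=cv2.imread("pics/top0.png"); b=cv2.imread("pics/scene0.png")
c1=cv2.resize(a[215:335,200:333],(665,600),interpolation=cv2.INTER_CUBIC)
c2=cv2.resize(a[220:330,340:545],(800,429),interpolation=cv2.INTER_CUBIC)
cv2.imwrite("pics/c1.png",cv2.resize(c1,(400,361))); cv2.imwrite("pics/c2.png",c2)
c3=cv2.resize(b[160:320,150:380],(800,557),interpolation=cv2.INTER_CUBIC); cv2.imwrite("pics/c3.png",c3)
im=load("top0"); P=cloud(im)
print([ (z,[int((abs(P[...,2]-z)<.006).sum())]) for z in (0,.055,.082,.09)])
# subplate top
for nm,(v0,v1,u0,u1),(z0,z1) in [("plate",(225,330,340,470),(.074,.09)),("pan bar",(235,340,200,310),(.075,.11)),("bin rim",(210,355,40,185),(.066,.085)),("scraper",(220,310,485,540),(.012,.09)),("walls",(235,340,200,310),(.025,.05))]:
    Q=P[v0:v1,u0:u1].reshape(-1,3); Q=Q[(Q[:,2]>z0)&(Q[:,2]<z1)]
    r=cv2.minAreaRect((Q[:,:2]*1000).astype(np.float32)); print(nm,len(Q),r,np.median(Q[:,2]))
E
```

```text
[(0, [221517]), (0.055, [3346]), (0.082, [5306]), (0.09, [2033])]
plate 4966 ((532.1326293945312, -142.50006103515625), (220.52577209472656, 160.28384399414062), 84.71520233154297) 0.08254353651875407
pan bar 657 ((514.1187744140625, 171.722412109375), (16.10243797302246, 170.61697387695312), 81.04751586914062) 0.0957602010681754
bin rim 1663 ((528.326904296875, 470.4906005859375), (204.0557403564453, 251.72471618652344), 84.76495361328125) 0.07361391622835567
scraper 884 ((548.3262939453125, -398.74884033203125), (79.55838775634766, 154.5061492919922), 82.8261489868164) 0.034060021937267204
walls 514 ((514.2418212890625, 171.82647705078125), (180.12733459472656, 170.60748291015625), 81.15489196777344) 0.035692932219767104
```

View pics/c2.png

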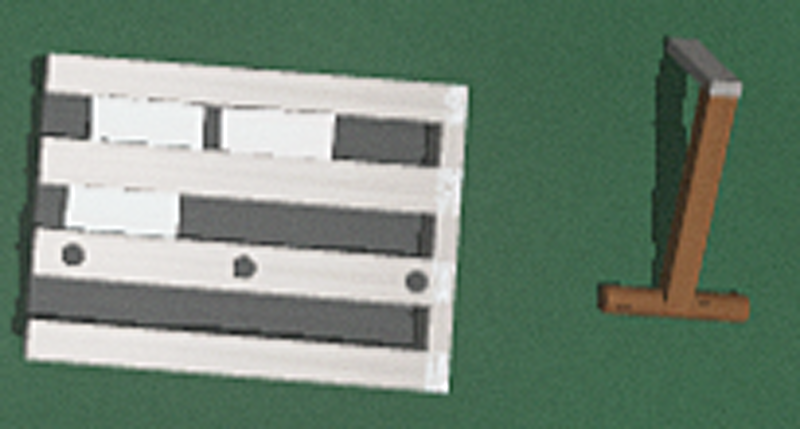

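View pics/c3.png

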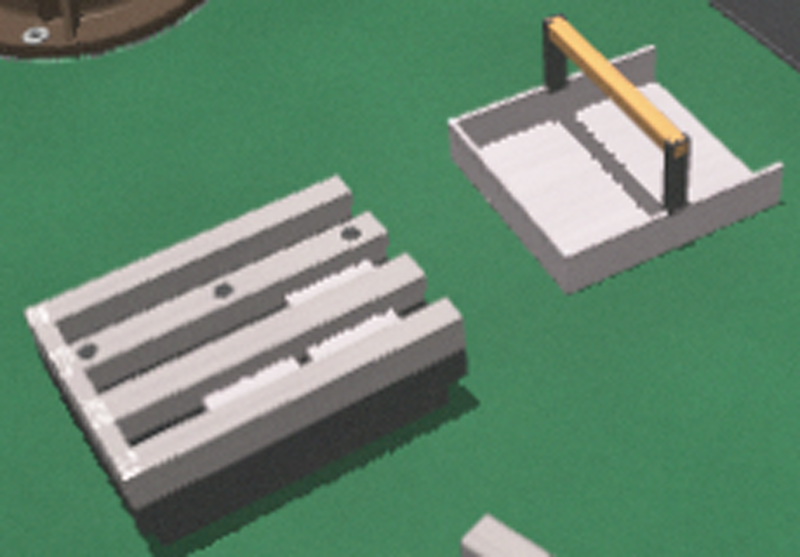

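```bash
cat >> h.py <<'E'
def to(T0,p,ang=None,nmm=50):
    """rows (tool frame) to yaw (tool y axis at world angle ang deg) then translate to p; prints and returns pose"""
    T=T0.copy(); w=0
    if ang is not None:
        a=np.degrees(np.arctan2(T[1,1],T[0,1])); w=np.radians((ang-a+180)%360-180)
        T[:3,:3]=R.from_rotvec([0,0,w]).as_matrix()@T[:3,:3]
    d=T[:3,:3].T@(np.array(p)-T[:3,3]); n=int(np.ceil(np.linalg.norm(d)*1000/nmm))
    print("yaw tool z",round(-w,4),"shift",np.round(d,4),"n",n,"per row",np.round(d/max(n,1),4)); T[:3,3]=p; return T
E
python3 - <<'E'
from h import *
T=pose(); T=to(T,[.5142,.1718,.245],81.15); to(T,[.5142,.1718,.089])
E
```

```text
yaw tool z -0.1504 shift [-0.3881 -0.3687  0.0006] n 11 per row [-0.0353 -0.0335  0.0001]
yaw tool z 0 shift [0.     0.0002 0.156 ] n 4 per row [0.     0.0001 0.039 ]
```

Call:
arm_command(
  targets=[
    [[0,0,0,0,0,-0.1504],[-0.043,-0.041,0,0,0,0],[-0.043,-0.041,0,0,0,0],[-0.043,-0.041,0,0,0,0],[-0.043,-0.041,0,0,0,0],[-0.043,-0.041,0,0,0,0],[-0.043,-0.041,0,0,0,0],[-0.043,-0.041,0,0,0,0],[-0.043,-0.041,0,0,0,0],[-0.044,-0.041,0,0,0,0]],
  ],
  jaw=0.08,
)

```text
clock: 1.35
position: [0.5149, 0.1703, 0.2457]
ee_rot: [-0.242, -3.132, -0.0]
force: [0.9, 1.0, 0.0]
width: 0.876
gripper_force: 0.0
```

Call:
arm_command(
  targets=[
    [[0,0,0,0,0,0],[0,0,0,0,0,0],[0,0,0,0,0,0]],
  ],
)

```text
clock: 1.72
position: [0.5133, 0.1733, 0.2455]
ee_rot: [-0.239, -3.132, -0.001]
force: [0.4, -0.0, -0.4]
width: 0.876
gripper_force: 0.0
```

```bash
python3 - <<'E'
from h import *
im=grab("top","top1"); P=cloud(im)
Q=P[225:345,190:320].reshape(-1,3); Q=Q[(Q[:,2]>.03)&(Q[:,2]<.04)]
print(len(Q),cv2.minAreaRect((Q[:,:2]*1000).astype(np.float32)))
T=pose(); print(T[:3,3]); T=to(T,[.5142,.1718,.245],81.15); to(T,[.5142,.1718,.089])
E
```

```text
306 ((514.4755859375, 171.59425354003906), (179.56674194335938, 170.05349731445312), 81.15847778320312)
[0.51336494 0.17331167 0.24563218]
yaw tool z 0.0025 shift [-0.0011 -0.0014  0.0006] n 1 per row [-0.0011 -0.0014  0.0006]
yaw tool z 0 shift [-1.00e-04 -0.00e+00  1.56e-01] n 4 per row [-0.    -0.     0.039]
```

Call:
arm_command(
  targets=[
    [[-0.001,-0.0014,0.039,0,0,0.0025],[0,0,0.039,0,0,0],[0,0,0.039,0,0,0],[0,0,0.039,0,0,0],[0,0,0,0,0,0],[0,0,0,0,0,0]],
  ],
)

```text
clock: 2.52
position: [0.5154, 0.1712, 0.091]
ee_rot: [0.245, 3.131, 0.001]
force: [0.6, -0.3, 0.7]
width: 0.871
gripper_force: 0.0
```

Call:
arm_command(
  targets=[
    [[0,0,0,0,0,0],[0,0,0,0,0,0],[0,0,0,0,0,0],[0,0,0,0,0,0],[0,0,0,0,0,0],[0,0,0,0,0,0],[0,0,-0.015,0,0,0],[0,0,-0.015,0,0,0],[0,0,0,0,0,0]],
  ],
  jaw=0,
  newtons=40,
)

```text
clock: 3.65
position: [0.5159, 0.1706, 0.1214]
ee_rot: [0.246, 3.129, 0.002]
force: [0.2, 0.6, -3.1]
width: 0.152
gripper_force: 40.0
```

```bash
python3 - <<'E'
from h import *
T=pose(); print(T[:3,3]); T=to(T,[.5657,.0582,.119],84.7); to(T,[.5657,.0582,.0890])
E
```

```text
[0.5159186  0.17064721 0.12140715]
yaw tool z -0.0645 shift [-0.0599 -0.1074  0.0024] n 3 per row [-0.02   -0.0358  0.0008]
yaw tool z 0 shift [ 0.0001 -0.      0.03  ] n 1 per row [ 0.0001 -0.      0.03  ]
```

Call:
arm_command(
  targets=[
    [[0,0,0,0,0,-0.0645],[-0.015,-0.027,0,0,0,0],[-0.015,-0.027,0,0,0,0],[-0.015,-0.027,0,0,0,0],[-0.015,-0.0264,0,0,0,0],[0,0,0,0,0,0],[0,0,0.015,0,0,0],[0,0,0.013,0,0,0],[0,0,0,0,0,0]],
  ],
)

```text
clock: 4.78
position: [0.5683, 0.0589, 0.0942]
ee_rot: [0.143, 3.13, 0.002]
force: [2.9, -1.5, 21.8]
width: 0.15
gripper_force: 40.0
```

```bash
python3 - <<'E'
from h import *
T=pose(); print(T[:3,3]); T=to(T,[.5657,.0582,.091],84.7)
im=grab("top","top2"); P=cloud(im)
Q=P[200:345,240:400].reshape(-1,3)
S=Q[(Q[:,2]>.03)&(Q[:,2]<.046)&(Q[:,1]>-.033)]; print(len(S),cv2.minAreaRect((S[:,:2]*1000).astype(np.float32)),np.median(S[:,2]))
E
```

```text
[0.56829838 0.05888323 0.09415277]
yaw tool z 0.0012 shift [ 0.0026 -0.0009  0.0031] n 1 per row [ 0.0026 -0.0009  0.0031]
214 ((562.3378295898438, 56.4107551574707), (181.23220825195312, 175.055419921875), 84.82229614257812) 0.03653326875560148
```

Call:
arm_command(
  targets=[
    [[0,0,-0.002,0,0,0],[0,0,0,0,0,0],[0,0,0,0,0,0],[0,0,0,0,0,0],[0,0,0,0,0,0]],
  ],
  jaw=0.05,
)

```text
clock: 5.45
position: [0.5646, 0.0579, 0.0935]
ee_rot: [-0.145, -3.138, 0.0]
force: [-0.2, -0.4, -0.7]
width: 0.541
gripper_force: 0.0
```

Call:
arm_command(
  targets=[
    [[0,0,-0.05,0,0,0],[0,0,-0.05,0,0,0],[0,0,-0.05,0,0,0],[0,-0.03,-0.03,0,0,0],[0,-0.06,0,0,0,0],[0,-0.06,0,0,0,0],[0,-0.06,0,0,0,0],[0,-0.06,0,0,0,0],[0,-0.06,0,0,0,0],[0,-0.05,0,0,0,0]],
  ],
)

```text
clock: 6.7
position: [0.5288, -0.3231, 0.2737]
ee_rot: [-0.147, -3.138, 0.001]
force: [0.7, 1.1, 0.3]
width: 0.545
gripper_force: 0.0
```

```bash
python3 - <<'E'
from h import *
np.set_printoptions(precision=4,suppress=True)
print(pose())
im=grab("top","top3"); P=cloud(im)
o=np.array([.5321,-.1425]); c=np.cos(np.radians(84.7)); s=np.sin(np.radians(84.7)); A=np.array([[c,s],[-s,c]])
XY=(P[...,:2]-o)@A.T; Z=P[...,2]
m=(XY[...,0]>114)
def rect(msk):
    q=XY[msk]*1000; return len(q),cv2.minAreaRect(q.astype(np.float32)),np.median(Z[msk])
box=(XY[...,0]>.112)&(XY[...,0]<.33)&(abs(XY[...,1])<.13)
print("walls",rect(box&(Z>.03)&(Z<.042)))
print("bar",rect(box&(Z>.085)&(Z<.105)))
print("floor z",np.median(Z[box&(Z>-.01)&(Z<.01)&(abs(XY[...,1]+.02)<.06)&(XY[...,0]<.27)]), np.percentile(Z[box&(Z>.03)&(Z<.042)&(XY[...,0]<.15)],50),np.percentile(Z[box&(Z>.03)&(Z<.042)&(XY[...,0]>.25)],50))
sc=P[200:330,470:560].reshape(-1,3); S=sc[(sc[:,2]>.012)&(sc[:,2]<.09)]; print("scraper",len(S),cv2.minAreaRect((S[:,:2]*1000).astype(np.float32)))
E
```

```text
[[-0.9956  0.0937 -0.      0.5288]
 [ 0.0937  0.9956 -0.0004 -0.3231]
 [-0.     -0.0004 -1.      0.2737]
 [ 0.      0.      0.      1.    ]]
walls (450, ((201.72250366210938, -13.985664367675781), (179.5089111328125, 170.0717315673828), 0.15715160965919495), np.float64(0.036024269717693125))
bar (601, ((201.15664672851562, -13.753379821777344), (170.214111328125, 15.914326667785645), 89.70117950439453), np.float64(0.09633350389305029))
floor z 0.004355298377600736 0.036333057147119874 0.035180669027812694
scraper 290 ((594.7857666015625, -398.9882507324219), (17.77602195739746, 59.483341217041016), 84.1300277709961)
```

View pics/top3.png

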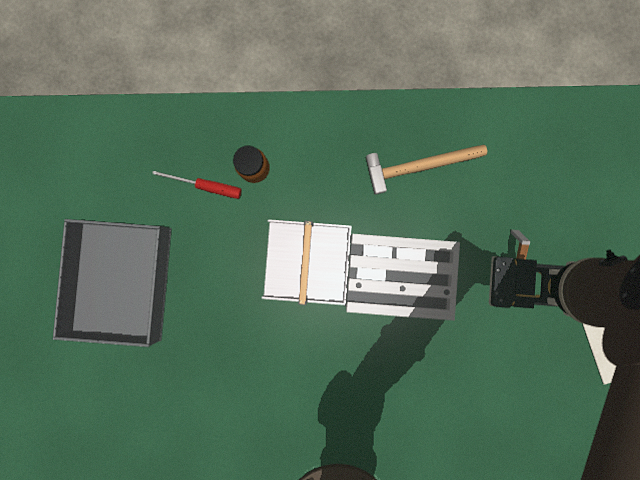

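```bash
cat > scr.py <<'E'
from h import *
def fit(P,c=(.55,-.4),r=.13):
    Q=P.reshape(-1,3); Q=Q[np.isfinite(Q).all(1)&(Q[:,2]>.006)&(Q[:,2]<.1)&(np.hypot(Q[:,0]-c[0],Q[:,1]-c[1])<r)]
    best=None
    # model surface: top of handle plane & crossbar; register by brute force point-to-model xy occupancy
    from scipy.optimize import minimize
    def sdf(q):  # q in tool-level frame (x fwd, y, z), distance to union of boxes
        th=np.arctan2(.384,.923); ca,sa=np.cos(th),np.sin(th)
        g=q-np.array([0,0,.033]); u=ca*g[:,0]+sa*g[:,2]; w=-sa*g[:,0]+ca*g[:,2]; v=g[:,1]
        def box(a,b,c,h): 
            d=np.abs(np.c_[u-a,v-b,w-c])-np.array(h); return np.linalg.norm(np.maximum(d,0),axis=1)+np.minimum(d.max(1),0)
        cb=np.hypot(np.hypot(u+.066,w)-0,0)-.008; cb=np.where(abs(v)<.04,cb,np.hypot(np.maximum(cb,0),abs(v)-.04))
        return np.minimum(np.minimum(box(0,0,0,(.07,.008,.008)),box(.066,0,-.031,(.004,.008,.031))),cb)
    def cost(p,s=.004):
        c,sn=np.cos(p[2]),np.sin(p[2]); d=Q-np.array([p[0],p[1],0]); q=np.c_[c*d[:,0]+sn*d[:,1],-sn*d[:,0]+c*d[:,1],d[:,2]]
        e=sdf(q); return np.mean(np.minimum(np.abs(e),.01)**2)*1e6
    m=Q.mean(0)
    for a in np.radians(np.arange(-180,180,15)):
        r_=minimize(cost,[m[0],m[1],a],method="Nelder-Mead",options=dict(initial_simplex=[[m[0],m[1],a],[m[0]+.03,m[1],a],[m[0],m[1]+.03,a],[m[0],m[1],a+.2]],xatol=1e-4,fatol=1e-4))
        if best is None or r_.fun<best.fun: best=r_
    return len(Q),best.x[:2],np.degrees(best.x[2]),best.fun
E
python3 - <<'E'
from scr import *
np.set_printoptions(precision=4,suppress=True)
print("top0",fit(cloud(load("top0"))))
im=grab("wrist","w3"); print(im["T"]); print("wrist",fit(cloud(im)))
print(proj(im,[[.548,-.399,.03],[.48,-.399,.008]]))
E
```

```text
top0 (985, array([ 0.5396, -0.3953]), np.float64(-4.638131389058404), np.float64(8.781767416721673))
[[ 0.1009  0.9535  0.2842  0.4495]
 [ 0.9949 -0.0947 -0.0352 -0.322 ]
 [-0.0066  0.2863 -0.9581  0.4129]
 [ 0.      0.      0.      1.    ]]
wrist (3942, array([ 0.5394, -0.3937]), np.float64(-4.564531472250138), np.float64(0.7913946527226743))
[[260.8965 232.6856]
 [254.2644 158.5351]]
```

View pics/w3.png

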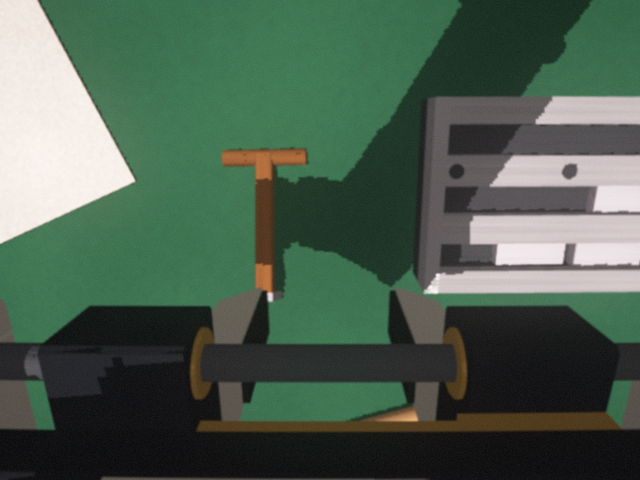

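```bash
python3 - <<'E'
from h import *
np.set_printoptions(precision=4,suppress=True,linewidth=150)
o=np.array([.5321,-.1425]); c=np.cos(np.radians(84.7)); s=np.sin(np.radians(84.7)); A=np.array([[c,s],[-s,c]])
for f in("w3","top0"):
    P=cloud(load(f)); XY=(P[...,:2]-o)@A.T*1000; Z=P[...,2]
    for x0 in(-85,-55,-25) if f=="w3" else (-85,-55,60,90):
        m=(abs(XY[...,0]-x0)<10)&(abs(XY[...,1])<100)&(Z>.07)&(Z<.1); y=np.sort(XY[m][:,1]); g=np.where(np.diff(y)>10)[0]
        print(f,x0,y[0],y[-1],[(round(float(y[i]),1),round(float(y[i+1]),1)) for i in g], np.median(Z[m]))
    m=(abs(XY[...,1]-24)<10)&(Z>.075)&(Z<.1); print("xend",XY[m][:,0].min(),XY[m][:,0].max())
s=arm.observe(); print(s["joints"])
from scipy.spatial.transform import Rotation as R
T=pose(); T=to(T,T[:3,3],85.4); T[:3,:3]=T[:3,:3]@R.from_rotvec([0,-.394,0]).as_matrix()
print(T[:3,2]); g=np.array([.5394,-.394,.033]); T=to(T,g-.08*T[:3,2]); to(T,g)
E
```

```text
w3 -85 -79.70768863724186 79.67061485924229 [(-59.3, -35.6), (-11.4, 12.0), (36.5, 59.9)] 0.08187785839535827
w3 -55 -79.86178665201614 80.27878616867314 [(-59.4, -35.9), (-11.3, 12.7), (36.6, 60.6)] 0.0818206589210235
w3 -25 -80.29059708556022 80.28468837156045 [(-59.0, -36.0), (-11.4, 12.5), (35.9, 60.5)] 0.0818119783816515
xend -108.68374679267642 60.83102619239928
top0 -85 -79.56745014388483 79.58625827780729 [(-60.1, -36.0), (-12.7, 11.8), (35.7, 59.6)] 0.0827790838896515
top0 -55 -80.14933623498686 79.34276514551179 [(-60.1, -36.0), (-12.3, 11.8), (36.0, 59.6)] 0.08270361344411814
top0 60 -80.03068269510882 79.59688914303855 [(-3.9, 6.8), (35.5, 59.6)] 0.08225402767760415
top0 90 -79.94921534598971 79.79129752445799 [(-55.8, -37.1), (35.7, 59.4)] 0.08238797038711149
xend -109.64140367841215 709.0362702840526
[ 0.2262  0.4137  0.3521  1.567  -0.1458  1.1865  2.0749]
yaw tool z -0.0212 shift [0. 0. 0.] n 0 per row [0. 0. 0.]
[ 0.3815 -0.0344 -0.9237]
yaw tool z 0 shift [ 0.0758 -0.0641  0.1494] n 4 per row [ 0.0189 -0.016   0.0373]
yaw tool z 0 shift [-0.   -0.    0.08] n 2 per row [-0.   -0.    0.04]
```

Call:
arm_command(
  targets=[
    [[0,0,0,0,0,0.184],[0,0,0,0,0,0.184],[0,0,0,0,0,0.184],[0,0,0,0,0,0.184],[0,0,0,0,0,0.184],[0,0,0,0,0,0.184],[0,0,0,0,0,0.184],[0,0,0,0,0,0.184],[0,0,0,0,0,0.184]],
  ],
)

```text
clock: 7.92
position: [0.5298, -0.3199, 0.2735]
ee_rot: [-2.415, -2.008, -0.0]
force: [0.2, 1.1, -0.6]
width: 0.546
gripper_force: 0.0
```

Call:
arm_command(
  targets=[
    [[0,0,0,0,0,0.184],[0,0,0,0,0,0.184],[0,0,0,0,0,0.184],[0,0,0,0,0,0.184],[0,0,0,0,0,0.184],[0,0,0,0,0,0.184],[0,0,0,0,0,0.184],[0,0,0,0,0,0.184],[0,0,0,0,0,0]],
  ],
)

```text
clock: 9.05
position: [0.5299, -0.3199, 0.2732]
ee_rot: [-3.139, 0.122, 0.001]
force: [-0.1, -0.5, -0.1]
width: 0.541
gripper_force: 0.0
```

Call:
arm_command(
  targets=[
    [[0,0,0,0,0.1313,0],[0,0,0,0,0.1313,0],[0,0,0,0,0.1314,0],[0,0,0,0,0,0],[0,0,0,0,0,0]],
  ],
)

```text
clock: 9.68
position: [0.5307, -0.32, 0.2743]
ee_rot: [3.064, -0.116, 0.61]
force: [0.3, -0.2, 0.7]
width: 0.545
gripper_force: 0.0
```

```bash
python3 - <<'E'
from scr import *
np.set_printoptions(precision=4,suppress=True)
s=arm.observe(); print(s["joints"],s["clock"]); T=pose(); print(T)
im=grab("wrist","w4"); print("wrist",fit(cloud(im)))
g=np.array([.5394,-.394,.033]); T=to(T,g-.08*T[:3,2],-94.6); to(T,g)
E
```

```text
[-0.2678  0.363   1.1069  1.917  -0.7716  0.8788 -0.4291] 9.675
[[ 0.9213 -0.0754  0.3816  0.5307]
 [-0.0695 -0.9972 -0.0292 -0.32  ]
 [ 0.3827  0.0003 -0.9239  0.2743]
 [ 0.      0.      0.      1.    ]]
wrist (1810, array([ 0.5401, -0.3942]), np.float64(-4.750262487905508), np.float64(0.555477177824641))
yaw tool z 0.0049 shift [-0.0789  0.0731  0.1485] n 4 per row [-0.0197  0.0183  0.0371]
yaw tool z 0 shift [-0.     -0.0001  0.08  ] n 2 per row [-0.     -0.0001  0.04  ]
```

Call:
arm_command(
  targets=[
    [[-0.0197,0.0183,0.0371,0,0,0],[-0.0197,0.0183,0.0371,0,0,0],[-0.0197,0.0183,0.0371,0,0,0.003],[-0.0197,0.0183,0.0371,0,0,0],[0,0,0,0,0,0],[0,0,0,0,0,0]],
  ],
)

```text
clock: 10.48
position: [0.5093, -0.3922, 0.1069]
ee_rot: [3.064, -0.123, 0.611]
force: [0.5, -0.3, 0.2]
width: 0.544
gripper_force: 0.0
```

```bash
python3 - <<'E'
from h import *
np.set_printoptions(precision=4,suppress=True)
s=arm.observe(); print(s["joints"]); T=pose(); print(T)
to(T,np.array([.5398,-.394,.033]),-94.65)
E
```

```text
[ 0.1528  0.6029  0.7808  2.013  -1.1893  0.7184  0.0818]
[[ 0.9204 -0.08    0.3826  0.5093]
 [-0.0743 -0.9968 -0.0298 -0.3922]
 [ 0.3838 -0.001  -0.9234  0.1069]
 [ 0.      0.      0.      1.    ]]
yaw tool z 0.0011 shift [-0.0002 -0.0006  0.08  ] n 2 per row [-0.0001 -0.0003  0.04  ]
```

Call:
arm_command(
  targets=[
    [[0,0,0.026,0,0,0],[0,0,0.027,0,0,0],[0,0,0.027,0,0,0],[0,0,0,0,0,0],[0,0,0,0,0,0]],
  ],
)

```text
clock: 11.1
position: [0.5395, -0.395, 0.0344]
ee_rot: [3.062, -0.124, 0.614]
force: [0.3, -0.8, 1.1]
width: 0.54
gripper_force: 0.0
```

Call:
arm_command(
  targets=[
    [[0,0,0,0,0,0],[0,0,0,0,0,0],[0,0,0,0,0,0],[0,0,0,0,0,0],[0,0,0,0,0,0],[0,0,0,0,0,0]],
  ],
  jaw=0,
  newtons=60,
)

```text
clock: 11.85
position: [0.5388, -0.3946, 0.0326]
ee_rot: [3.064, -0.125, 0.612]
force: [0.3, 0.8, 1.3]
width: 0.166
gripper_force: 60.0
```

```bash
python3 - <<'E'
from h import *
np.set_printoptions(precision=4,suppress=True)
s=arm.observe(); print(s["joints"],s["width"]); T=pose(); print(T)
T2=T.copy(); T2[:3,:3]=T[:3,:3]@R.from_rotvec([0,-.394,0]).as_matrix(); print(T2)
E
```

```text
[ 0.2999  0.6937  0.5265  1.9858 -1.3027  0.5626  0.1678] 0.16640977585246786
[[ 0.9202 -0.0815  0.3828  0.5388]
 [-0.0757 -0.9967 -0.0301 -0.3946]
 [ 0.384  -0.0013 -0.9233  0.0326]
 [ 0.      0.      0.      1.    ]]
[[ 0.9967 -0.0815  0.0002  0.5388]
 [-0.0815 -0.9967  0.0012 -0.3946]
 [ 0.0001 -0.0013 -1.      0.0326]
 [ 0.      0.      0.      1.    ]]
```

Call:
arm_command(
  targets=[
    [[0.0154,0,-0.0369,0,0,0],[0.0154,0,-0.0369,0,0,0],[0.0154,0,-0.0369,0,0,0],[0.0154,0,-0.0369,0,0,0],[0,0,0,0,-0.1313,0],[0,0,0,0,-0.1313,0],[0,0,0,0,-0.1313,0],[0,0,0,0,0,0]],
  ],
)

```text
clock: 12.85
position: [0.5412, -0.3934, 0.1908]
ee_rot: [-3.138, 0.121, 0.002]
force: [0.5, -0.5, -2.3]
width: 0.168
gripper_force: 60.0
```

Call:
arm_command(
  targets=[
    [[0,0,0,0,0,-0.1733],[0,0,0,0,0,-0.1733],[0,0,0,0,0,-0.1733],[0,0,0,0,0,-0.1733],[0,0,0,0,0,-0.1733],[0,0,0,0,0,-0.1733],[0,0,0,0,0,-0.1733],[0,0,0,0,0,-0.1733],[0,0,0,0,0,-0.1733],[0,0,0,0,0,0]],
  ],
)

```text
clock: 14.1
position: [0.5376, -0.3951, 0.1926]
ee_rot: [2.325, 2.113, 0.005]
force: [-0.1, 0.6, -2.0]
width: 0.169
gripper_force: 60.0
```

```bash
cat >> h.py <<'E'
PO=np.array([.5321,-.1425,0]); PA=np.radians(84.7); PR=np.array([[np.cos(PA),-np.sin(PA),0],[np.sin(PA),np.cos(PA),0],[0,0,1]])
def plate2w(p): return PR@np.array(p)+PO
def w2plate(p): return (np.array(p)-PO)@PR
E
python3 - <<'E'
from h import *
np.set_printoptions(precision=4,suppress=True)
s=arm.observe(); print(s["joints"],s["width"]); T=pose(); print(T)
T=to(T,plate2w([-.141,-.048,.20]),-5.3); T=to(T,plate2w([-.141,-.048,.121]))
im=grab("wrist","w5"); im=grab("scene","s5"); b=im["pixels"][150:400,60:360,::-1]; cv2.imwrite("pics/s5c.png",cv2.resize(b,(720,600),interpolation=cv2.INTER_CUBIC))
E
```

```text
[ 0.2308  0.5808  0.517   1.5561 -0.3147  1.0874  0.7293] 0.16852311830437305
[[ 0.0951  0.9955  0.0023  0.5376]
 [ 0.9955 -0.0951  0.0019 -0.3951]
 [ 0.0021  0.0021 -1.      0.1926]
 [ 0.      0.      0.      1.    ]]
yaw tool z -0.0028 shift [ 0.1101  0.0192 -0.0071] n 3 per row [ 0.0367  0.0064 -0.0024]
yaw tool z 0 shift [-0.0002 -0.0002  0.079 ] n 2 per row [-0.0001 -0.0001  0.0395]
```

View pics/s5c.png

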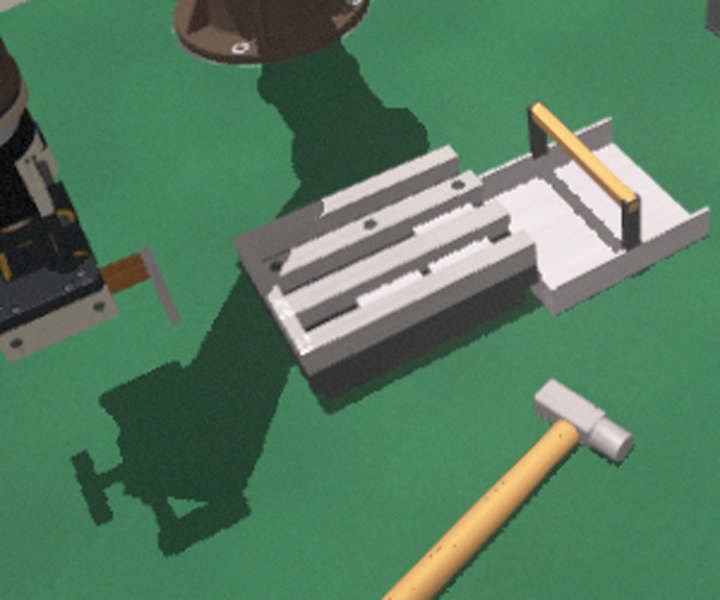

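View pics/w5.png

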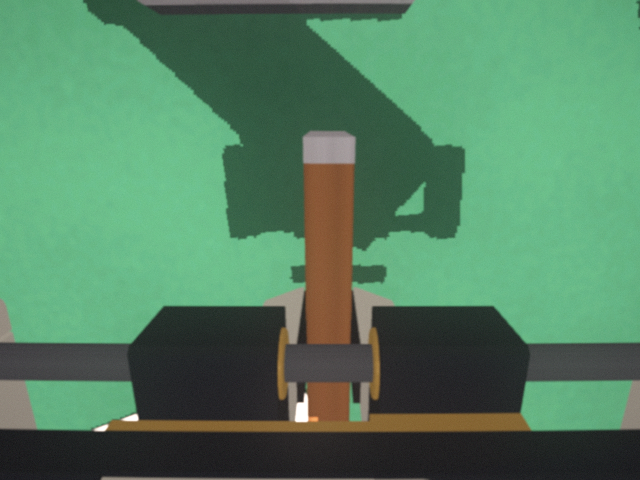

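```bash
python3 - <<'E'
from h import *
np.set_printoptions(precision=4,suppress=True)
im=load("w5"); P=cloud(im); Tt=np.linalg.inv(pose()); Q=P@Tt[:3,:3].T+Tt[:3,3]
for v in(140,150,170,200,230,260):
    q=Q[v,295:365]; q=q[abs(q[:,2]+.008)<.012]; print(v,len(q),q[:,0].mean(),q[:,1].min(),q[:,1].max(),np.median(q[:,2]))
E
```

```text
140 53 0.07075012045860028 -0.007871558441139626 0.008005489064970894 -0.008019457288882814
150 52 0.06775054473301013 -0.007948526594207861 0.007814589983781928 -0.008114668889019142
170 51 0.061621267665699725 -0.0077413114718303255 0.00796324471129417 -0.00803091581779572
200 48 0.05213825224039718 -0.00759451739548378 0.007801637430890573 -0.008208157589097043
230 48 0.04223626489417468 -0.007679688496956549 0.007699821218396297 -0.008231057811689965
260 47 0.03196363250741965 -0.007835541203281005 0.007845724855015446 -0.008069119656239243
```

Call:
arm_command(
  targets=[
    [[0,0,-0.007,0,0,-0.0028],[0.0275,0.0048,0,0,0,0],[0.0275,0.0048,0,0,0,0],[0.0275,0.0048,0,0,0,0],[0.0276,0.0048,0,0,0,0],[0,0,0,0,0,0],[0,0,0,0,0,0],[0,0,0,0,0,0]],
  ],
)

```text
clock: 15.2
position: [0.5675, -0.2881, 0.1998]
ee_rot: [-2.321, -2.117, -0.001]
force: [0.3, 0.0, -2.2]
width: 0.168
gripper_force: 60.0
```

```bash
python3 - <<'E'
from h import *
np.set_printoptions(precision=4,suppress=True)
T=pose(); print("tip plate",w2plate(T[:3,3]+T[:3,:3]@[.066,0,.062])); T=to(T,plate2w([-.141,-.048,.121]),-5.3)
E
```

```text
tip plate [-0.0757 -0.0487  0.1379]
yaw tool z 0.0005 shift [ 0.0007 -0.0007  0.0788] n 2 per row [ 0.0003 -0.0004  0.0394]
```

Call:
arm_command(
  targets=[
    [[0.0007,-0.0007,0.02,0,0,0],[0,0,0.02,0,0,0],[0,0,0.02,0,0,0],[0,0,0.018,0,0,0],[0,0,0,0,0,0],[0,0,0,0,0,0]],
  ],
)

```text
clock: 15.95
position: [0.5676, -0.2866, 0.1222]
ee_rot: [2.32, 2.119, 0.002]
force: [-0.3, -0.3, -2.2]
width: 0.166
gripper_force: 60.0
```

```bash
python3 - <<'E'
from h import *
np.set_printoptions(precision=4,suppress=True)
T=pose(); print("tip plate",w2plate(T[:3,3]+T[:3,:3]@[.066,0,.062]),T[:3,0]@PR,arm.observe()["force"])
E
```

```text
tip plate [-0.0741 -0.0486  0.0603] [1.     0.0021 0.0008] [-0.2979 -0.3094 -2.1903]
```

Call:
arm_command(
  targets=[
    [[0.005,-0.0004,0.001,0,0,0],[0.01,0,0,0,0,0],[0.01,0,0,0,0,0],[0.01,0,0,0,0,0],[0.01,0,0,0,0,0],[0.01,0,0,0,0,0],[0.01,0,0,0,0,0],[0.01,0,0,0,0,0],[0.01,0,0,0,0,0],[0,0,0,0,0,0]],
  ],
)

```text
clock: 17.2
position: [0.5748, -0.2, 0.1206]
ee_rot: [-2.316, -2.12, -0.002]
force: [0.4, -0.4, -2.4]
width: 0.168
gripper_force: 60.0
```

```bash
python3 - <<'E'
from h import *
np.set_printoptions(precision=4,suppress=True)
T=pose(); print("tip plate",w2plate(T[:3,3]+T[:3,:3]@[.066,0,.062]),T[:3,0]@PR,arm.observe()["force"])
E
```

```text
tip plate [ 0.0129 -0.0476  0.0587] [1.     0.0041 0.0019] [ 0.3616 -0.3567 -2.4296]
```

Good; push on to about x = 113.

Call:
arm_command(
  targets=[
    [[0.01,0,0,0,0,0],[0.01,0,0,0,0,0],[0.01,0,0,0,0,0],[0.01,0,0,0,0,0],[0.01,0,0,0,0,0],[0.01,0,0,0,0,0],[0.01,0,0,0,0,0],[0.01,0,0,0,0,0],[0.01,0,0,0,0,0],[0.01,0,0,0,0,0]],
  ],
)

```text
clock: 18.45
position: [0.5836, -0.101, 0.1208]
ee_rot: [-2.318, -2.119, -0.002]
force: [0.4, -0.2, -2.8]
width: 0.167
gripper_force: 60.0
```

Call:
arm_command(
  targets=[
    [[0,0,0,0,0,0],[0,0,0,0,0,0]],
  ],
)

```text
clock: 18.7
position: [0.5835, -0.1021, 0.1209]
ee_rot: [-2.319, -2.119, -0.001]
force: [0.4, -0.5, -1.7]
width: 0.17
gripper_force: 60.0
```

```bash
python3 - <<'E'
from h import *
np.set_printoptions(precision=4,suppress=True)
T=pose(); print("tip plate",w2plate(T[:3,3]+T[:3,:3]@[.066,0,.062]),T[:3,0]@PR,arm.observe()["force"])
im=grab("scene","s6"); b=im["pixels"][150:400,60:360,::-1]; cv2.imwrite("pics/s6c.png",cv2.resize(b,(720,600),interpolation=cv2.INTER_CUBIC))
E
```

```text
tip plate [ 0.111  -0.0473  0.0589] [1.     0.0023 0.0008] [ 0.3977 -0.5493 -1.7442]
```

View pics/s6c.png

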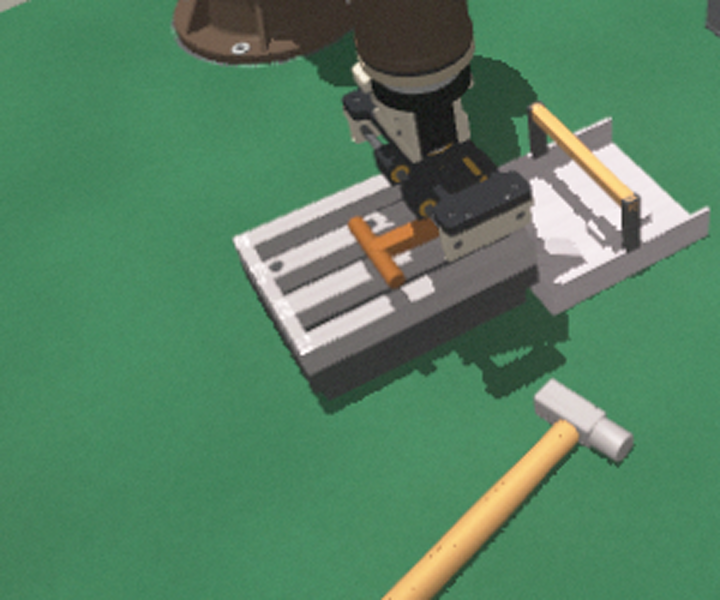

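Call:
arm_command(
  targets=[
    [[0.004,0,0,0,0,0],[0,0,0,0,0,0],[0,0,-0.03,0,0,0],[0,0,-0.03,0,0,0],[-0.03,-0.0117,0,0,0,0],[-0.03,-0.0117,0,0,0,0],[-0.03,-0.0117,0,0,0,0],[-0.03,-0.0117,0,0,0,0],[0,0,0,0,0,0],[0,0,0,0,0,0]],
  ],
)

```text
clock: 20.0
position: [0.5268, -0.2126, 0.1806]
ee_rot: [-2.318, -2.119, -0.002]
force: [-1.1, -0.3, -1.8]
width: 0.166
gripper_force: 60.0
```

```bash
python3 - <<'E'
from h import *
np.set_printoptions(precision=4,suppress=True)
T=pose(); print("tip plate",w2plate(T[:3,3]+T[:3,:3]@[.066,0,.062]))
im=grab("wrist","w7"); P=cloud(im); 
q=(P-PO)@PR; XY=q[...,:2]; Z=q[...,2]
m=(abs(XY[...,1])<.011)&(abs(Z-.067)<.004)&(XY[...,0]>-.1)&(XY[...,0]<.12); print("middle piece",m.sum(),XY[m][:,0].min() if m.any() else 0,XY[m][:,0].max() if m.any() else 0)
print(proj(im,[plate2w([.06,0,.067]),plate2w([.15,-.048,.004])]))
T=to(T,plate2w([-.066,0,.1205]),-5.3)
E
```

```text
tip plate [-0.0042 -0.001   0.1188]
middle piece 2573 0.03615512347034125 0.06881114323553247
[[ 325.8241   17.4513]
 [ 401.5766 -113.4075]]
yaw tool z 0.0026 shift [ 0.0042 -0.0012  0.0602] n 2 per row [ 0.0021 -0.0006  0.0301]
```

View pics/w7.png

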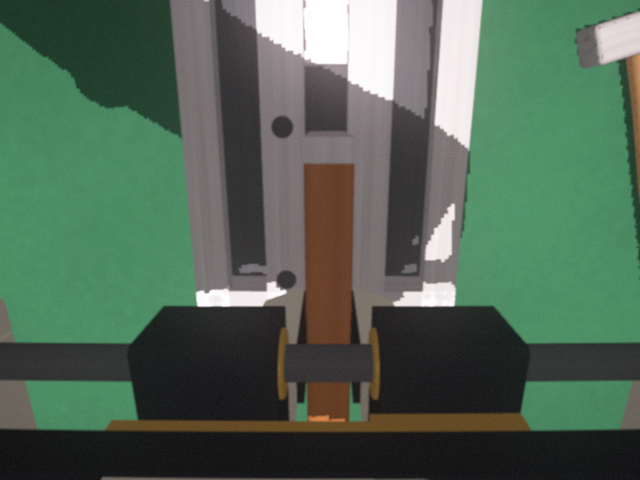

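Call:
arm_command(
  targets=[
    [[0.003,-0.0012,0.02,0,0,0.0026],[0,0,0.02,0,0,0],[0,0,0.02,0,0,0],[0,0,0,0,0,0],[0.01,0,0,0,0,0],[0.01,0,0,0,0,0],[0.01,0,0,0,0,0],[0,0,0,0,0,0]],
  ],
)

```text
clock: 21.05
position: [0.5288, -0.1786, 0.121]
ee_rot: [-2.319, -2.118, -0.003]
force: [-0.1, -0.5, -1.8]
width: 0.165
gripper_force: 60.0
```

```bash
python3 - <<'E'
from h import *
np.set_printoptions(precision=4,suppress=True)
T=pose(); print("tip plate",w2plate(T[:3,3]+T[:3,:3]@[.066,0,.062]),T[:3,0]@PR,arm.observe()["force"])
E
```

```text
tip plate [0.0298 0.     0.0591] [1.     0.002  0.0018] [-0.0894 -0.5127 -1.8262]
```

Call:
arm_command(
  targets=[
    [[0.01,0,0,0,0,0],[0.01,0,0,0,0,0],[0.01,0,0,0,0,0],[0.01,0,0,0,0,0],[0.01,0,0,0,0,0],[0.01,0,0,0,0,0],[0.01,0,0,0,0,0],[0.01,0,0,0,0,0],[0.005,0,0,0,0,0],[0,0,0,0,0,0]],
  ],
)

```text
clock: 22.3
position: [0.5363, -0.0951, 0.1208]
ee_rot: [-2.321, -2.117, -0.001]
force: [-0.6, -0.8, -2.1]
width: 0.173
gripper_force: 60.0
```

Call:
arm_command(
  targets=[
    [[0,0,0,0,0,0],[0,0,-0.04,0,0,0],[0,0,-0.04,0,0,0],[-0.05,0,0,0,0,0],[-0.06,0,0,0,0,0],[-0.06,0,0,0,0,0],[-0.06,0,0,0,0,0],[-0.06,0,0,0,0,0],[-0.02,0,0,0,0,0],[0,0,0,0,0,0]],
  ],
)

```text
clock: 23.55
position: [0.5063, -0.4062, 0.2002]
ee_rot: [-2.325, -2.112, 0.0]
force: [-0.0, 0.3, -2.5]
width: 0.17
gripper_force: 60.0
```

```bash
python3 - <<'E'
from h import *
np.set_printoptions(precision=4,suppress=True)
print(pose()[:3,3],arm.observe()["joints"],arm.observe()["clock"])
im=grab("top","top8"); P=cloud(im); a=im["pixels"][...,::-1][180:360,230:530]; cv2.imwrite("pics/top8c.png",cv2.resize(a,(800,480),interpolation=cv2.INTER_CUBIC))
E
```

```text
[ 0.5063 -0.4062  0.2002] [ 0.2232  0.5554  0.5781  1.5991 -0.3315  1.0874  0.7921] 23.55
```

View pics/top8c.png

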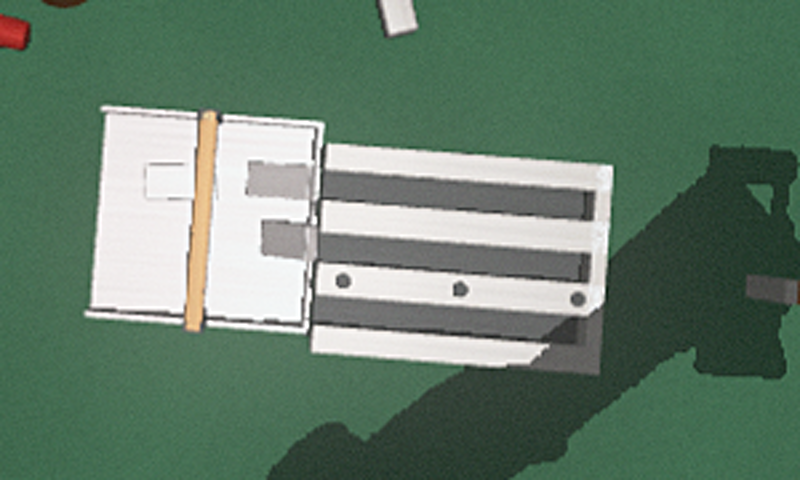

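```bash
python3 - <<'E'
from h import *
np.set_printoptions(precision=1,suppress=True,linewidth=160)
P=cloud(load("top8")); q=((P-PO)@PR)*1000
for y in(-48,-2):
    for x in range(100,182,6):
        m=(abs(q[...,0]-x)<3)&(abs(q[...,1]-y)<8); print(y,x,m.sum(),np.percentile(q[m][:,2],[5,50,95]) if m.any() else 0)
box=(q[...,0]>113)&(q[...,0]<330)&(abs(q[...,1])<130)
m=box&(q[...,2]>85)&(q[...,2]<105); print("bar",cv2.minAreaRect(q[m][:,:2].astype(np.float32)))
m=box&(q[...,2]>30)&(q[...,2]<42); print("walls",cv2.minAreaRect(q[m][:,:2].astype(np.float32)))
E
```

```text
-48 100 20 [51.5 56.1 58.1]
-48 106 19 [46.7 55.9 59.4]
-48 112 23 [ 0.7 36.5 55.4]
-48 118 21 [40.2 42.9 47.8]
-48 124 24 [41.9 45.1 47.3]
-48 130 21 [37.5 41.3 44.5]
-48 136 20 [32.9 35.6 39.8]
-48 142 19 [29.2 33.1 36.6]
-48 148 22 [27.  30.2 34.3]
-48 154 23 [21.9 26.4 29.3]
-48 160 21 [18.  21.9 24.1]
-48 166 17 [13.7 16.  20.7]
-48 172 18 [ 1.5  5.2 16.5]
-48 178 22 [2.5 5.  8. ]
-2 100 21 [52.6 55.  58. ]
-2 106 22 [54.6 55.9 57.1]
-2 112 24 [46.8 54.1 57.1]
-2 118 21 [56.8 58.3 60.4]
-2 124 23 [46.3 53.7 57.7]
-2 130 22 [39.1 45.8 50. ]
-2 136 21 [32.8 36.6 43.9]
-2 142 20 [25.2 31.9 33.7]
-2 148 23 [18.4 21.9 26.3]
-2 154 21 [ 3.8 12.3 19.1]
-2 160 18 [0.8 3.7 6.6]
-2 166 19 [2.3 4.8 6.6]
-2 172 22 [1.9 4.  7.6]
-2 178 19 [2.6 3.9 6.9]
bar ((201.1913604736328, -13.955322265625), (169.6670684814453, 15.993724822998047), 89.70968627929688)
walls ((202.17193603515625, -14.017776489257812), (178.3439178466797, 170.46578979492188), 0.015422379598021507)
```

Call:
arm_command(
  targets=[
    [[0,0,0,0,0.1313,0],[0,0,0,0,0.1313,0],[0,0,0,0,0.1314,0],[0,0,0,0,0,0],[-0.0148,0,0.0355,0,0,0],[-0.0148,0,0.0355,0,0,0],[-0.0148,0,0.0355,0,0,0],[-0.0076,0,0.0184,0,0,0],[0,0,0,0,0,0]],
  ],
)

```text
clock: 24.72
position: [0.5081, -0.4024, 0.0646]
ee_rot: [-2.1, -1.918, -0.42]
force: [0.2, 0.1, -2.4]
width: 0.167
gripper_force: 60.0
```

```bash
python3 - <<'E'
from h import *
np.set_printoptions(precision=4,suppress=True)
s=arm.observe(); print(pose(),s["joints"],s["force"])
E
```

```text
[[ 0.0839  0.9959  0.0337  0.5081]
 [ 0.9189 -0.0904  0.3839 -0.4024]
 [ 0.3854 -0.0012 -0.9227  0.0646]
 [ 0.      0.      0.      1.    ]] [ 0.5215  0.8287  0.402   1.4866 -0.6142  1.2403  1.0662] [ 0.1922  0.0506 -2.367 ]
```

Call:
arm_command(
  targets=[
    [[-0.0059,0,0.014,0,0,0],[-0.0031,0,0.0075,0,0,0],[-0.0025,0,0.006,0,0,0],[0,0,0,0,0,0],[0,0,0,0,0,0]],
  ],
)

```text
clock: 25.35
position: [0.5077, -0.4044, 0.0356]
ee_rot: [-2.103, -1.917, -0.421]
force: [0.7, 0.6, -1.7]
width: 0.17
gripper_force: 60.0
```

Call:
arm_command(
  targets=[
    [[-0.0008,0,0.0018,0,0,0],[0,0,0,0,0,0],[0,0,0,0,0,0]],
  ],
)

```text
clock: 25.72
position: [0.5076, -0.4042, 0.0335]
ee_rot: [-2.103, -1.917, -0.421]
force: [0.4, 0.5, -1.3]
width: 0.172
gripper_force: 60.0
```

Call:
arm_command(
  targets=[
    [[0,0,0,0,0,0],[0,0,0,0,0,0],[0,0,0,0,0,0],[0,0,0,0,0,0],[0,0,-0.03,0,0,0],[0,0,-0.04,0,0,0],[0,0,-0.05,0,0,0],[0,0,-0.05,0,0,0],[0,0,-0.04,0,0,0],[0,0,0,0,0,0]],
  ],
  jaw=0.05,
)

```text
clock: 26.98
position: [0.4999, -0.4873, 0.2304]
ee_rot: [-2.108, -1.92, -0.42]
force: [0.1, -0.0, -0.6]
width: 0.552
gripper_force: 0.0
```

Call:
arm_command(
  targets=[
    [[0,0,0,0,-0.1313,0],[0,0,0,0,-0.1313,0],[0,0,0,0,-0.1314,0],[0,0,0,0,0,0],[0,0,0,0,0,0]],
  ],
)

```text
clock: 27.6
position: [0.4997, -0.4845, 0.2267]
ee_rot: [-2.32, -2.114, -0.003]
force: [0.2, -0.3, -0.6]
width: 0.54
gripper_force: 0.0
```

```bash
python3 - <<'E'
from scr import *
np.set_printoptions(precision=4,suppress=True)
s=arm.observe(); print(pose()[:3,3],s["joints"])
im=grab("wrist","w9"); print("scr wrist",fit(cloud(im),c=(.507,-.404)))
P=cloud(grab("top","top9")); q=((P-PO)@PR)*1000
box=(q[...,0]>113)&(q[...,0]<330)&(abs(q[...,1])<130)
m=box&(q[...,2]>85)&(q[...,2]<105); print("bar",m.sum(),cv2.minAreaRect(q[m][:,:2].astype(np.float32)))
T=pose(); T[:3,:3]=T[:3,:3]; b=plate2w([.2012,-.014,.26]); print(b)
to(T,b,84.7); to(T,b,-95.3)
E
```

```text
[ 0.4997 -0.4845  0.2267] [ 0.351   0.6142  0.5848  1.4314 -0.3499  1.2034  0.8855]
scr wrist (5316, array([ 0.4599, -0.3715]), np.float64(86.88553680604429), np.float64(0.8544520427061891))
bar 600 ((201.08018493652344, -13.899635314941406), (169.63836669921875, 16.02481460571289), 89.71112823486328)
[0.5646 0.0565 0.26  ]
yaw tool z -1.573 shift [-0.0151  0.5462 -0.0339] n 11 per row [-0.0014  0.0497 -0.0031]
yaw tool z 1.5686 shift [ 0.0153 -0.5462 -0.0327] n 11 per row [ 0.0014 -0.0497 -0.003 ]
```

Call:
arm_command(
  targets=[
    [[0.0545,0.0013,-0.0033,0,0,0],[0.0545,0.0013,-0.0033,0,0,0],[0.0545,0.0013,-0.0033,0,0,0],[0.0545,0.0013,-0.0033,0,0,0],[0.0545,0.0013,-0.0033,0,0,0],[0.0545,0.0013,-0.0033,0,0,0],[0.0545,0.0013,-0.0033,0,0,0],[0.0545,0.0013,-0.0033,0,0,0],[0.0545,0.0013,-0.0033,0,0,0],[0.0545,0.0013,-0.0033,0,0,0]],
  ],
)

```text
clock: 28.95
position: [0.5639, 0.0571, 0.261]
ee_rot: [-2.324, -2.112, -0.001]
force: [-0.1, -0.3, 0.7]
width: 0.547
gripper_force: 0.0
```

Call:
arm_command(
  targets=[
    [[0,0,0,0,0,-0.1747],[0,0,0,0,0,-0.1747],[0,0,0,0,0,-0.1747],[0,0,0,0,0,-0.1747],[0,0,0,0,0,-0.1747],[0,0,0,0,0,-0.1747],[0,0,0,0,0,-0.1747],[0,0,0,0,0,-0.1747],[0,0,0,0,0,-0.1747],[0,0,0,0,0,0]],
  ],
)

```text
clock: 30.2
position: [0.5638, 0.0552, 0.2606]
ee_rot: [-0.149, -3.137, -0.002]
force: [0.2, 0.1, -0.8]
width: 0.544
gripper_force: 0.0
```

```bash
python3 - <<'E'
from scr import *
np.set_printoptions(precision=4,suppress=True)
s=arm.observe(); T=pose(); print(T,s["joints"])
P=cloud(grab("wrist","w10")); q=((P-PO)@PR)*1000
box=(q[...,0]>118)&(q[...,0]<330)&(abs(q[...,1])<130)
m=box&(q[...,2]>88)&(q[...,2]<105); print("bar",m.sum(),cv2.minAreaRect(q[m][:,:2].astype(np.float32)))
P=cloud(grab("top","top10")); q=((P-PO)@PR)*1000
box=(q[...,0]>113)&(q[...,0]<330)&(abs(q[...,1])<130); m=box&(q[...,2]>30)&(q[...,2]<42); print("walls",m.sum(),cv2.minAreaRect(q[m][:,:2].astype(np.float32)))
b=plate2w([.2012,-.014,.0912]); to(T,b,84.7)
E
```

```text
[[-0.9955  0.0948 -0.0007  0.5638]
 [ 0.0948  0.9955  0.0014  0.0552]
 [ 0.0009  0.0013 -1.      0.2606]
 [ 0.      0.      0.      1.    ]] [-0.3494  0.3268  0.2109  1.7103 -0.0766  1.1129  1.3605]
bar 4191 ((203.8462677001953, -13.737060546875), (16.017194747924805, 170.12982177734375), 0.04473935067653656)
walls 180 ((202.40609741210938, -14.171920776367188), (178.77752685546875, 169.74954223632812), 0.02647601254284382)
yaw tool z -0.0024 shift [-0.0008  0.0012  0.1694] n 4 per row [-0.0002  0.0003  0.0424]
```

Call:
arm_command(
  targets=[
    [[-0.0008,0.002,0.04,0,0,0],[0,0,0.045,0,0,0],[0,0,0.045,0,0,0],[0,0,0.039,0,0,0],[0,0,0,0,0,0],[0,0,0,0,0,0]],
  ],
)

```text
clock: 31.05
position: [0.5654, 0.0587, 0.0931]
ee_rot: [0.146, 3.137, 0.002]
force: [0.9, -0.1, -0.3]
width: 0.542
gripper_force: 0.0
```

Call:
arm_command(
  targets=[
    [[0,0,0,0,0,0],[0,0,0,0,0,0],[0,0,0,0,0,0],[0,0,0,0,0,0],[0,0,0,0,0,0],[0,0,0,0,0,0]],
  ],
  jaw=0,
  newtons=50,
)

```text
clock: 31.8
position: [0.5645, 0.0589, 0.0921]
ee_rot: [0.143, 3.138, 0.002]
force: [-0.9, 0.0, 4.8]
width: 0.147
gripper_force: 50.0
```

Call:
arm_command(
  targets=[
    [[0,0.002,0,0,0,0],[0,0.004,-0.001,0,0,0],[0,0.005,0,0,0,0],[0,0.006,0,0,0,0],[0,0.008,0,0,0,0],[0,0.01,0,0,0,0],[0,0.01,0,0,0,0],[0,0.005,0,0,0,0],[0,0,0,0,0,0],[0,0,0,0,0,0]],
  ],
)

```text
clock: 33.05
position: [0.5689, 0.1082, 0.0929]
ee_rot: [0.144, 3.138, 0.001]
force: [-0.0, -0.1, -4.7]
width: 0.143
gripper_force: 50.0
```

```bash
python3 - <<'E'
from h import *
np.set_printoptions(precision=4,suppress=True)
print(pose()[:3,3])
im=grab("scene","s11"); b=im["pixels"][130:290,200:400,::-1]; cv2.imwrite("pics/s11c.png",cv2.resize(b,(700,560),interpolation=cv2.INTER_CUBIC))
E
```

```text
[0.5689 0.1082 0.0929]
```

View pics/s11c.png

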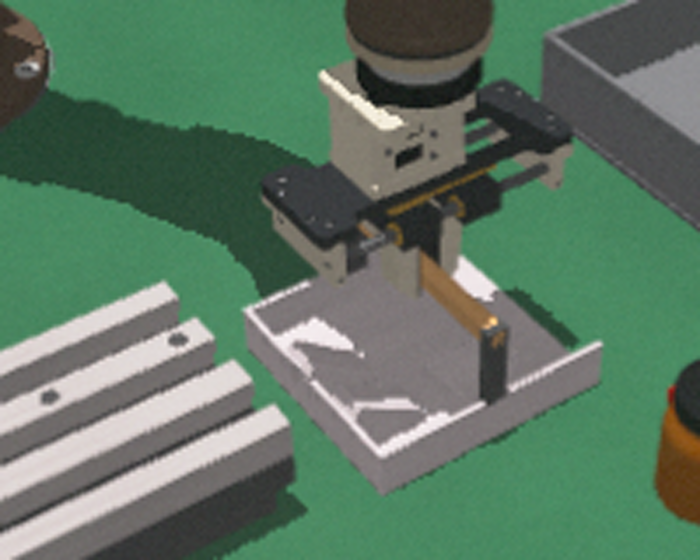

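Call:
arm_command(
  targets=[
    [[0,0,-0.01,0,0,0],[0,0,-0.02,0,0,0],[0,0,-0.025,0,0,0],[0,0,-0.025,0,0,0],[0,0,-0.025,0,0,0],[0,0,-0.016,0,0,0],[0,0,-0.006,0,0,0],[0,0,0,0,0,0]],
  ],
)

```text
clock: 34.1
position: [0.5688, 0.1084, 0.2198]
ee_rot: [0.143, 3.138, 0.002]
force: [0.1, -0.0, -5.0]
width: 0.145
gripper_force: 50.0
```

Call:
arm_command(
  targets=[
    [[0.0018,0.007,0,0,0,0],[0.0036,0.0145,0,0,0,0],[0.0055,0.022,0,0,0,0],[0.0062,0.025,0,0,0,0],[0.0062,0.025,0,0,0,0],[0.0062,0.025,0,0,0,0],[0.0062,0.025,0,0,0,0],[0.0062,0.025,0,0,0,0],[0.0062,0.025,0,0,0,0],[0.0062,0.025,0,0,0,0]],
  ],
)

```text
clock: 35.35
position: [0.5336, 0.3332, 0.2195]
ee_rot: [-0.141, -3.138, -0.002]
force: [0.0, -0.7, -4.2]
width: 0.149
gripper_force: 50.0
```

Call:
arm_command(
  targets=[
    [[0.0062,0.025,0,0,0,0],[0.0055,0.022,0,0,0,0],[0.0045,0.018,0,0,0,0],[0.003,0.012,0,0,0,0],[0.0015,0.006,0,0,0,0],[0,0,0,0,0,0],[0,0,0,0,0,0]],
  ],
)

```text
clock: 36.22
position: [0.5222, 0.4145, 0.2204]
ee_rot: [0.145, 3.138, 0.001]
force: [-0.0, -0.6, -3.6]
width: 0.149
gripper_force: 50.0
```

```bash
python3 - <<'E'
from h import *
np.set_printoptions(precision=4,suppress=True)
s=arm.observe(); print(pose(),s["joints"],s["force"])
P=cloud(grab("top","top12"))
Q=P[180:380,20:200].reshape(-1,3); print("bin rim",cv2.minAreaRect((Q[(Q[:,2]>.066)&(Q[:,2]<.082)][:,:2]*1000).astype(np.float32)))
to(pose(),[.5233,.4157,.22],84.7)
E
```

```text
[[-0.9957  0.0921  0.0005  0.5222]
 [ 0.0921  0.9957  0.0006  0.4145]
 [-0.0005  0.0007 -1.      0.2204]
 [ 0.      0.      0.      1.    ]] [-0.8458  0.5219  0.1476  1.5021 -0.0816  1.1229  0.7963] [-0.0216 -0.5907 -3.5841]
bin rim ((528.234619140625, 471.1268005371094), (204.8856964111328, 251.93582153320312), 84.77201080322266)
yaw tool z 0.0001 shift [-0.001   0.0012  0.0004] n 1 per row [-0.001   0.0012  0.0004]
```

View pics/top12.png

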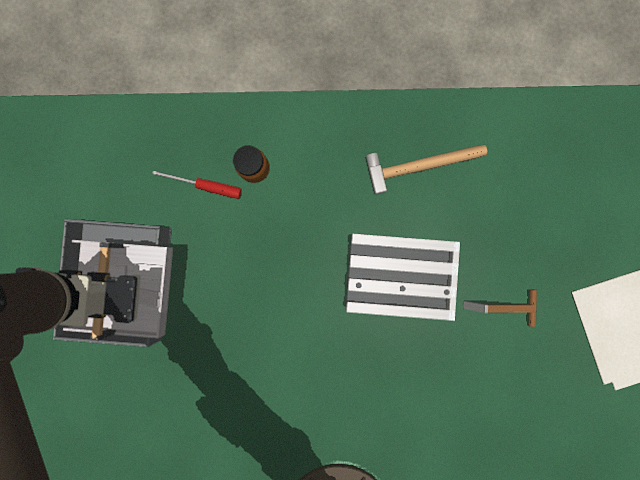

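Call:
arm_command(
  targets=[
    [[0,0,0,0.04,0,0],[0,0,0,0.05,0,0],[0,0,0,0.05,0,0],[0,0,0,0.05,0,0],[0,0,0,0.05,0,0],[0,0,0,0.04,0,0],[0,0,0,0.04,0,0],[0,0,0,0.03,0,0]],
  ],
)

```text
clock: 37.28
position: [0.5219, 0.4155, 0.2203]
ee_rot: [-0.141, -3.075, 0.543]
force: [-0.5, -0.3, -4.3]
width: 0.145
gripper_force: 50.0
```

```bash
python3 - <<'E'
from h import *
np.set_printoptions(precision=4,suppress=True)
s=arm.observe(); print(pose(),s["joints"],s["force"])
E
```

```text
[[-0.9958  0.0858 -0.0311  0.5219]
 [ 0.0913  0.9356 -0.341   0.4155]
 [-0.0002 -0.3424 -0.9395  0.2203]
 [ 0.      0.      0.      1.    ]] [-0.9818  0.6921  0.2295  1.2629  0.076   1.4711  0.6776] [-0.5144 -0.271  -4.3261]
```

Call:
arm_command(
  targets=[
    [[0,0,0,0.03,0,0],[0,0,0,0.03,0,0],[0,0,0,0.03,0,0],[0,0,0,0.03,0,0],[0,0,0,0.03,0,0],[0,0,0,0.03,0,0],[0,0,0,0.03,0,0],[0,0,0,0.03,0,0],[0,0,0,0.03,0,0],[0,0,0,0.03,0,0]],
  ],
)

```text
clock: 38.52
position: [0.5217, 0.4156, 0.2203]
ee_rot: [-0.134, -2.947, 0.994]
force: [0.3, -0.6, -2.1]
width: 0.146
gripper_force: 50.0
```

Call:
arm_command(
  targets=[
    [[0,0,0,0.03,0,0],[0,0,0,0.03,0,0],[0,0,0,0.03,0,0],[0,0,0,0.02,0,0],[0,0,0,0,0,0],[0,0,0,0,0,0],[0,0,0,0,0,0]],
  ],
)

```text
clock: 39.4
position: [0.5218, 0.4154, 0.2206]
ee_rot: [-0.132, -2.885, 1.149]
force: [-0.2, -0.3, -2.5]
width: 0.147
gripper_force: 50.0
```

```bash
python3 - <<'E'
from h import *
np.set_printoptions(precision=4,suppress=True)
s=arm.observe(); print(pose(),s["joints"],s["force"])
im=grab("scene","s13"); b=im["pixels"][60:260,280:530,::-1]; cv2.imwrite("pics/s13c.png",cv2.resize(b,(750,600),interpolation=cv2.INTER_CUBIC))
E
```

```text
[[-0.9958  0.0666 -0.0624  0.5218]
 [ 0.0912  0.723  -0.6848  0.4154]
 [-0.0005 -0.6876 -0.726   0.2206]
 [ 0.      0.      0.      1.    ]] [-1.0679  0.9327  0.3067  0.9866  0.2098  1.8578  0.6724] [-0.1795 -0.2786 -2.4649]
```

View pics/s13c.png

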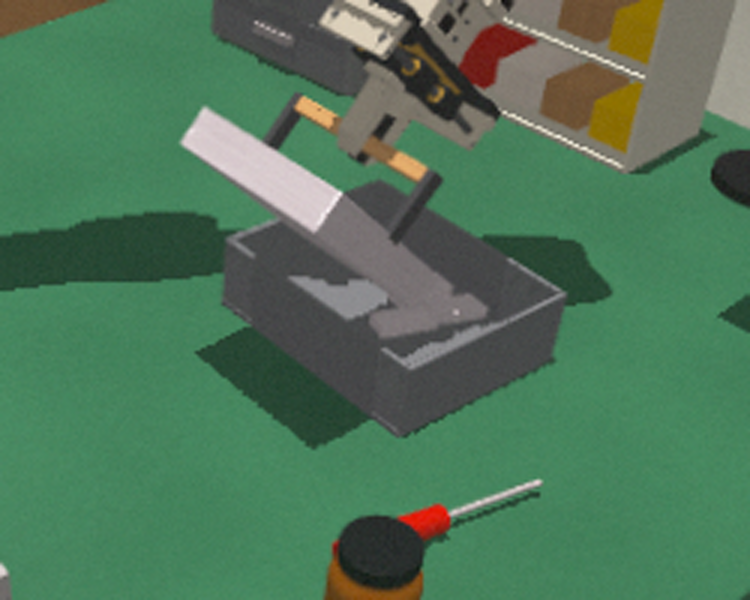

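Call:
arm_command(
  targets=[
    [[0,0,0,-0.09,0,0],[0,0,0,-0.1,0,0],[0,0,0,-0.1,0,0],[0,0,0,-0.1,0,0],[0,0,0,-0.1,0,0],[0,0,0,-0.1,0,0],[0,0,0,-0.1,0,0],[0,0,0,-0.07,0,0],[0,0,0,0,0,0],[0,0,0,0,0,0]],
  ],
)

```text
clock: 40.7
position: [0.5214, 0.4158, 0.2203]
ee_rot: [-0.142, -3.138, 0.0]
force: [0.1, -0.2, -2.2]
width: 0.147
gripper_force: 50.0
```

```bash
python3 - <<'E'
from h import *
np.set_printoptions(precision=4,suppress=True)
T=pose();print(T); to(T,[.5142,.18,.22],84.7)
print(R.from_matrix(T[:3,:3].T@np.array([[-.9957,.0921,0],[.0921,.9957,0],[0,0,-1]])).as_rotvec())
E
```

```text
[[-0.9959  0.0904 -0.0002  0.5214]
 [ 0.0904  0.9959 -0.0002  0.4158]
 [ 0.0002 -0.0002 -1.      0.2203]
 [ 0.      0.      0.      1.    ]]
yaw tool z 0.002 shift [-0.0146 -0.2354  0.0004] n 5 per row [-0.0029 -0.0471  0.0001]
[-0.0002 -0.0002  0.0017]
```

Call:
arm_command(
  targets=[
    [[-0.0024,-0.0392,0,0,0,0],[-0.0024,-0.0392,0,0,0,0],[-0.0024,-0.0392,0,0,0,0],[-0.0024,-0.0392,0,0,0,0],[-0.0024,-0.0392,0,0,0,0],[-0.0024,-0.0392,0,0,0,0],[0,0,0,0,0,0],[0,0,0.04,0,0,0],[0,0,0.04,0,0,0],[0,0,0.03,0,0,0]],
  ],
)

```text
clock: 41.95
position: [0.5142, 0.1819, 0.1082]
ee_rot: [-0.139, -3.137, -0.001]
force: [-0.4, 0.9, -2.6]
width: 0.149
gripper_force: 50.0
```

Call:
arm_command(
  targets=[
    [[0,0,0.007,0,0,0],[0,0,0.006,0,0,0],[0,0,0.003,0,0,0],[0,0,0,0,0,0],[0,0,0,0,0,0]],
  ],
)

```text
clock: 42.58
position: [0.515, 0.1803, 0.0946]
ee_rot: [0.143, 3.137, 0.003]
force: [0.1, 0.8, -2.9]
width: 0.147
gripper_force: 50.0
```

Call:
arm_command(
  targets=[
    [[0,0,0.002,0,0,0],[0,0,0.001,0,0,0],[0,0,0,0,0,0]],
  ],
)

```text
clock: 42.95
position: [0.515, 0.1802, 0.0922]
ee_rot: [0.144, 3.137, 0.003]
force: [-3.7, -1.4, 11.2]
width: 0.146
gripper_force: 50.0
```

Call:
arm_command(
  targets=[
    [[0,0,0,0,0,0],[0,0,0,0,0,0],[0,0,0,0,0,0],[0,0,0,0,0,0],[0,0,-0.03,0,0,0],[0,0,-0.05,0,0,0],[0,0,-0.05,0,0,0],[-0.04,0,-0.04,0,0,0],[0.08,0,0,0,0,0],[0.06,0,0,0,0,0]],
  ],
  jaw=0.06,
)

```text
clock: 44.2
position: [0.432, 0.1878, 0.2611]
ee_rot: [0.144, 3.137, 0.003]
force: [-0.3, 1.0, 0.6]
width: 0.655
gripper_force: 0.0
```

Call:
arm_command(
  targets=[
    [[0,0,0,0,0,0],[0,0,0,0,0,0],[0,0,0,0,0,0]],
  ],
)

```text
clock: 44.58
position: [0.4336, 0.1873, 0.261]
ee_rot: [0.145, 3.137, 0.002]
force: [0.0, 0.3, -0.6]
width: 0.655
gripper_force: 0.0
```

```bash
python3 - <<'E'
from scr import *
np.set_printoptions(precision=4,suppress=True)
print(arm.observe()["clock"],pose()[:3,3])
im=grab("top","top14"); P=cloud(im); 
Q=P[200:345,200:340].reshape(-1,3)
for z0,z1 in((.03,.042),(.085,.105)):
    m=(Q[:,2]>z0)&(Q[:,2]<z1)&(Q[:,1]>.02); print(m.sum(),cv2.minAreaRect((Q[m][:,:2]*1000).astype(np.float32)),np.median(Q[m][:,2]))
print(fit(P,c=(.46,-.372)))
a=im["pixels"][...,::-1][180:380,30:330]; cv2.imwrite("pics/top14c.png",cv2.resize(a,(800,533),interpolation=cv2.INTER_CUBIC))
E
```

```text
44.575 [0.4336 0.1873 0.261 ]
463 ((514.9988403320312, 177.2344207763672), (178.85211181640625, 170.2195281982422), 84.73473358154297) 0.03599680175840558
633 ((515.9724731445312, 177.46060180664062), (16.727169036865234, 166.92886352539062), 84.86260223388672) 0.09574741628590577
(892, array([ 0.4599, -0.3726]), np.float64(86.76355888606274), np.float64(12.941504929295583))
```

View pics/top14c.png

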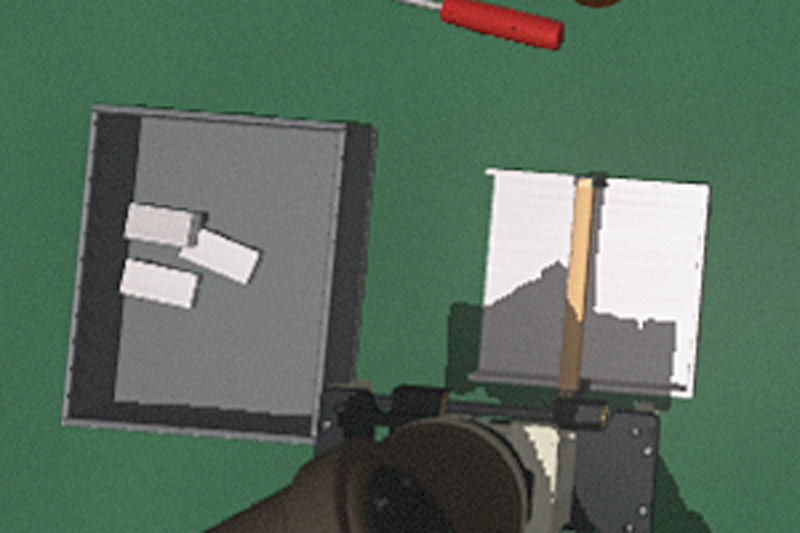

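All three pieces are in the bin (around crop pixels (160,225), (222,255) and (160,283)). The pan is empty and level on the bench, the scraper is lying on the bench, and the arm is clear.

```bash
python3 -c "
from cell import arm
print(arm.sign_off())"
```

```text
the job is handed in; nothing more can be done
None
```

I handed the job in. All three scrap pieces present were pushed into the pan and tipped into the bin. The pan stands level on the bench, the scraper lies on the bench, and the hammer, jar and screwdriver were left alone.

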